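Feel out the heavy side of a tube rotator's drum and hold it down

ROBOT

A 6-joint arm with a two-finger parallel gripper is mounted at the origin on a cart in front of the work surface, level with it; the furniture and walls round the work are solid. World frame = base frame: x ahead of the robot, y to its left, z up, the work surface at z = 0. Lengths are in mm, angles in rad, forces in N, time in s.
With the tool pointing down it reaches from about 350 to 800 mm from the base axis. Payload 7.3 kg.
Tool frame: the origin (TCP) lies at the very end of the fingers, on their centre line; the grasp point (between the pads) lies 19 mm behind it (r.tcp_to_grasp is the distance from the TCP to the grasp point, in mm); z points along the fingers, y is the line along which they close (so a half turn about z gives the same grasp; the last joint's range is limited). The gripper opens to 85 mm and grips with 20 to 120 N. Pads are 22 mm wide; open, the fingers measure 114 mm over their backs; the gripper's body (76 mm by 85 mm) begins 54 mm behind the grasp point. The pads swing forward as they close: fully open they stand 13 mm farther back than shut.
Start: joints at [-1.258, 0.342, 1.524, -0, 1.275, -0.146], TCP at [232.532, -470.716, 231.322] pointing down, gripper open.
Joint ranges: [-2.53, 2.53], [-0.77, 2.02], [0.04, 2.7], [-1, 4.14], [0.28, 2.66], [-3.11, 3.11]. Speed limits (rad/s): [2.57, 2.57, 3.14, 3.14, 3.14, 3.14].

INTERFACE

Orientations are given as a 3x3 rotation matrix whose columns are the frame's x, y, z axes.
In Python, from plant import r gives the robot as it stands.
- The arm moves only by the shell command python3 nudge.py 'ROWS'. ROWS is a JSON list of rows, 1 to 8 of them, each of 5 numbers: the finger opening in mm, then dx, dy, dz in mm, then a turn about the tool's z in rad; each row is the pose to reach, as a shift and turn from the pose commanded when the command began, along the tool's axes at that moment; what a row does not reach only later rows make up. A row lasts 1/8 s, in which the tool goes at most 62.5 mm and 0.188 rad, less where a joint would pass 70% of its speed; a pose out of reach is approached as far as the arm can. The fingers move at their own pace and stop on an object; the grip force is fixed at half the most. Time passes only in rows, so rows that do not move let the fingers close. It prints the time, the measured TCP pose, the force, the opening and the grip force at its end.
- r.get_state(): the state, without advancing time (a new reading comes with each control period).
- r.camera(name): name is "scene" or "top" or "wrist"; returns a dict with "frame" (420x560x3 uint8, red, green, blue), "camera_matrix" (3x3 intrinsics, pixels), "R" (3x3) and "t" (3): a world point X has camera coordinates R X + t. Camera axes: x right, y down, z forward; pixel columns grow to the right and rows downward; lengths in mm; the calibration is good to about 2 mm. A picture is of the moment at which its call begins. There is no depth.
- r.close_job(): hands the job in; it is judged then, once.
The state is a dict: "time_s": time; "qpos": joint angles; "dq": joint speeds; "joint_efforts": joint torques, N m; "tool_pos": TCP position; "tool_rot": TCP orientation; "ft_force": force on the tool from outside, world axes, zero at the start; "ft_torque": the same for the moment, N m; "width": finger opening in mm; "grasp_force": force on a finger pad.
Only numpy, scipy, OpenCV 4.12 (cv2) and the standard library are available. Lean on these libraries where they do the work, as an engineer would, in place of code of your own. Each camera call takes 0.05 s, during which the arm holds its last target. There are 200 camera calls.

TASK

The closed drum of the tube rotator has been loaded unevenly inside and nothing on the outside shows where. Take the crank, turn the drum right round at least once to feel which side is heavy, then bring that heavy side to the lowest point of the slope and finish while still gripping the crank and holding the drum still there. Leave the beaker, the amber bottle and the vial beside it alone.

Things in the scene. Friction and masses are not known exactly. Their poses are not given: they have to be found in the camera images.
- rotator: Tube rotator fixed to the worktop: white base 190 x 150 mm, sloping white drive housing, a closed grey drum (160 mm diameter, 34 mm thick, aluminium cover), about 0.24 m high in all. Origin under the middle of the base, at worktop height; z up; -x is its front, to which the drum's face slopes down. In this frame straight down the slope is (-0.819, 0, -0.574).
- hub (a point): Centre of the drum's cover, on its axis, 153 mm above the worktop; does not turn; axes as the rotator's. The drum's axis rises out of the face here, 35 degrees from vertical, leaning to the front: (-0.574, 0, 0.819) in the rotator's frame. A steel nut, 22 mm in diameter, stands 10 mm proud of the cover.
- drum (a joint): Turn of the drum in rad, positive counter-clockwise seen looking at its face; at 0 the crank is at the lowest point of the slope. Over two turns free each way. Steady drag 0.19 N m, so it stays where it is left. A hidden load in it, 0.43-0.57 kg at 50 mm from the axis, in a new direction each time, unrelated to the crank: it goes heavily as the load climbs, easily as it descends.
- crank: The crank's black round handle, 20 mm in diameter, 55 mm long, parallel to the drum's axis and 60 mm from it. Origin at its lower end, 9 mm off the cover, z along it outward. It revolves freely on its pin, so a gripper can carry it round without turning. A steel counterpoise, 27 mm in diameter and 20 mm high, stands across the drum from it; apart from the hidden load, drum and crank are balanced.
- crank_grip (a point): The point to grip: on the handle's centre line, 41 mm above the cover, 23 mm below its free end. Turning takes between about 0.5 and 6 N here. Its orientation spins with the handle and means nothing.
- beaker: Clear beaker, 52 mm in diameter, 70 mm high, loose, to the left of the rotator; a bystander. Origin under its middle.
- amber: Small amber bottle with a cap, 53 mm in diameter, 95 mm high, loose, to the right; a bystander. Origin under its middle.
- vial: Capped vial, 25 mm in diameter, 50 mm high, loose, to the left and nearer to the robot; a bystander. Origin under its middle.

How it is judged (in metres and radians):
On the way, in this order (a step that is already met when the one before it is completed fails the run):
1. the crank, held in the gripper, has been carried to the far side of its circle from where it started (distance of crank_grip from where it was at the start of the episode above 0.105 m and contact force between the fingers and crank above 0.5 N), for 0.02 s.
2. and on round, or back, to about where it started, still in the gripper (distance of crank_grip from where it was at the start of the episode below 0.05 m and contact force between the fingers and crank above 0.5 N), for 0.02 s.
At the end, for the whole second after the job is handed in: The hidden load is within about 18 degrees of the lowest point of the slope, the drum is still (under 0.15 rad/s), the gripper holds the crank with at least 1 N, and the three bystanders are within 20 mm of where they stood (y of load_mass in the frame of rotator between -0.016 and 0.016 m and z of load_mass in the frame of hub below -0.03 m and contact force between the fingers and crank above 1 N and velocity of joint drum between -0.15 and 0.15 rad/s and distance of each of beaker, amber, vial from where it was at the start of the episode below 0.02 m); the arm keeps its last pose, push and grip.
It fails at once if a bystander is pushed or knocked over (distance of any of beaker, amber, vial from where it was at the start of the episode above 0.03 m).
It also fails if it takes over 72 s, if anything falls off the work surface, if the arm or the gripper's body presses on something with over 40 N, if the wrist force passes 120 N, or if a joint passes its speed limit or range.

## Working session

There is one attempt and no reset: what is moved stays moved. The work goes in short steps, Python scripts to look and compute and a shell command to move; the robot and the scene stay as the last step left them, time stands still between calls to the robot, and variables do not carry over. Pictures are saved under pics/ and viewed, at most 10 in all, crops included, and the job is handed in when it is done.

```bash
ls; mkdir -p pics
python3 - <<'E'
from plant import r
import cv2,numpy as np
for n in("scene","top"):
    c=r.camera(n); cv2.imwrite(f"pics/{n}0.png",c["frame"][:,:,::-1]); print(n,c["camera_matrix"].round(1).tolist(),c["R"].round(4).tolist(),c["t"].round(1).tolist())
print(r.get_state())
E
```

```text
nudge.py
pics
plant.py
scene [[440.9, 0.0, 278.1], [0.0, 440.9, 213.5], [0.0, 0.0, 1.0]] [[-0.7679, -0.6401, 0.0256], [-0.2929, 0.3153, -0.9026], [0.5697, -0.7006, -0.4296]] [416.1, 281.2, 948.9]
top [[458.7, 0.0, 277.5], [0.0, 458.7, 209.7], [0.0, 0.0, 1.0]] [[-0.0103, -0.9996, 0.0267], [-0.9821, 0.005, -0.1883], [0.1881, -0.0282, -0.9817]] [-28.5, 548.5, 1321.2]
{'time_s': 0.1, 'qpos': array([-1.25802636e+00,  3.42648329e-01,  1.52490170e+00, -4.48196027e-06,
        1.27545293e+00, -1.46000851e-01]), 'dq': array([-1.31053649e-04, -2.55367124e-03, -3.18453602e-03,  1.49402041e-03,
       -3.38599088e-05, -8.70442411e-04]), 'joint_efforts': array([ 2.60568006e-03, -4.34447658e+01, -2.46492040e+01, -3.38315112e-05,
        4.66443831e-03, -1.02020186e-05]), 'tool_pos': array([ 232.39926629, -470.35394047,  230.70483389]), 'tool_rot': array([[ 8.96596980e-01,  4.42847224e-01, -4.38025460e-04],
       [ 4.42847395e-01, -8.96596000e-01,  1.34056839e-03],
       [ 2.00935114e-04, -1.39592800e-03, -9.99999006e-01]]), 'ft_force': array([ 0.34295238, -0.70632949, -0.16020696]), 'ft_torque': array([-0.02715841,  0.00505934, -0.00804795]), 'grasp_force': 0.0, 'width': 85.24862283287302}
```

View pics/scene0.png

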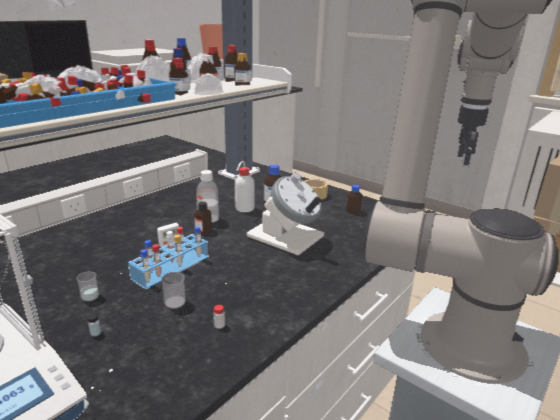

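View pics/top0.png

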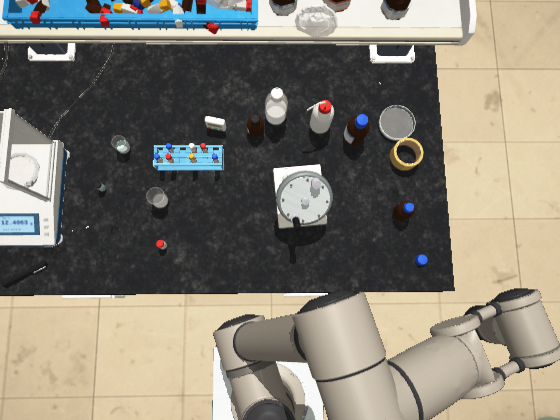

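The rotator is at about (303,197) in the top view and (290,210) in the scene view. The crank handle shows black near (296,220) top and (313,203) scene. I'll enlarge both.

Run:
```python
import cv2,numpy as np
a=cv2.imread("pics/top0.png")[155:255,260:350]; b=cv2.imread("pics/scene0.png")[165:255,240:335]
f=lambda i:cv2.resize(i,(int(i.shape[1]*4.2),int(i.shape[0]*4.2)),interpolation=cv2.INTER_CUBIC)
a,b=f(a),f(b);h=max(a.shape[0],b.shape[0])
o=np.zeros((h,a.shape[1]+b.shape[1],3),np.uint8);o[:a.shape[0],:a.shape[1]]=a;o[:b.shape[0],a.shape[1]:]=b
cv2.imwrite("pics/crop1.png",o);print(o.shape,a.shape)
```

```text
(420, 777, 3) (420, 378, 3)
```

View pics/crop1.png

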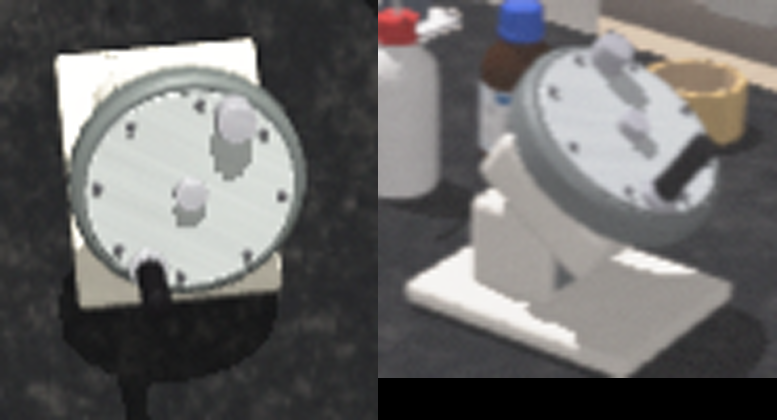

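```bash
cat > h.py <<'E'
import numpy as np
A=np.array([-.574,0,.819]);D=np.array([-.819,0,-.574]);S=np.cross(A,D)
def Rz(w):return np.array([[np.cos(w),-np.sin(w),0],[np.sin(w),np.cos(w),0],[0,0,1]])
def proj(c,X):
    p=c["camera_matrix"]@(c["R"]@X+c["t"]);return p[:2]/p[2]
E
python3 - <<'E'
from plant import r
from h import *
from scipy.optimize import least_squares
T,C=r.camera("top"),r.camera("scene")
t=lambda u,v:np.array([260+u/4.2-.4,155+v/4.2-.4]); s=lambda u,v:np.array([240+(u-378)/4.2-.4,165+v/4.2-.4])
def feats(p):
    x,y,w,hx,hz,tb,q=p; o=np.array([x,y,0]);R=Rz(w);W=lambda v:o+R@np.array(v,float)
    hub=np.array([hx,0,hz]);d=np.cos(q)*D+np.sin(q)*S
    return dict(fl=W([-95,75,tb]),bl=W([95,75,tb]),br=W([95,-75,tb]),fr=W([-95,-75,tb]),nut=W(hub+10*A),end=W(hub+60*d+64*A),lo=W(hub+60*d+9*A),cp=W(hub-60*d+20*A),hub=W(hub),grip=W(hub+60*d+41*A))
obs=[(T,'bl',t(57,57)),(T,'br',t(255,40)),(T,'fl',t(78,304)),(T,'nut',t(191,192)),(T,'cp',t(237,117)),(T,'end',t(154,290)),(T,'lo',t(150,264)),
(C,'fl',s(622,372)),(C,'bl',s(408,291)),(C,'fr',s(732,287)),(C,'nut',s(636,127)),(C,'cp',s(615,47)),(C,'end',s(706,143)),(C,'lo',s(664,190))]
def res(p):
    f=feats(p);return np.concatenate([proj(c,f[n])-o for c,n,o in obs])
b=least_squares(res,[700,0,0,0,153,10,0],loss='soft_l1')
print(b.x.round(3));
for o,e in zip(obs,res(b.x).reshape(-1,2)):print(o[1],e.round(1))
f=feats(b.x);R=Rz(b.x[2])
for k in('hub','grip','end'):print(k,f[k].round(1))
print("axis",R@A,"down",R@D)
np.savez("m.npz",hub=f['hub'],grip=f['grip'],a=R@A,d=R@D,q=b.x[6],w=b.x[2])
E
```

```text
[ 6.00794e+02 -1.03904e+02  7.90000e-02 -4.09350e+01  1.49564e+02
  1.20160e+01  1.20400e+01]
bl [-0.1 -0.2]
br [0.2 0.1]
fl [0.4 0.6]
nut [ 0.3 -0. ]
cp [0.2 0.8]
end [1.3 2.9]
lo [0.  0.5]
fl [ 0.  -0.2]
bl [-1.  -0.3]
fr [0.2 0.5]
nut [-1.  -1.2]
cp [-0.3 -0.2]
end [-0.7 -0. ]
lo [-1.4  0.7]
hub [ 560.  -107.1  149.6]
grip [491.8 -82.3 153.4]
end [478.6 -83.4 172.2]
axis [-0.5722028 -0.0453867  0.819    ] down [-0.81643571 -0.06475907 -0.574     ]
```

Fit is good to about 1 px. The crank is at q≈-0.53, on the left of the lowest point. The tool stays vertical, closing across the rotator's y. Next, the transit vector.

Run:
```python
from plant import r
from h import *
m=np.load("m.npz");s=r.get_state();R=s["tool_rot"]
tgt=np.array([*m["grip"][:2],232]);print("move tool axes",R.T@(tgt-s["tool_pos"]))
yw=-Rz(m["w"])[:,1];print("turn about tool z",-(np.arctan2(yw[1],yw[0])-np.arctan2(R[1,1],R[0,1])))
```

```text
move tool axes [ 404.40797996 -233.18684631   -0.84088206]
turn about tool z 0.3796341732685753
```

```bash
python3 nudge.py '[[85,50,-29,0,0.05],[85,101,-58,0,0.1],[85,152,-88,0,0.15],[85,202,-117,0,0.2],[85,253,-146,0,0.25],[85,303,-175,0,0.3],[85,354,-204,0,0.34],[85,404,-233,0,0.38]]'; python3 nudge.py '[[85,0,0,0,0],[85,0,0,0,0],[85,0,0,0,0],[85,0,0,0,0]]'
python3 - <<'E'
from plant import r
from h import *
import cv2
m=np.load("m.npz");s=r.get_state();R=s["tool_rot"]
print(s["time_s"],s["tool_pos"],s["ft_force"],R.T@(m["grip"]-[0,0,19]-s["tool_pos"]),R.round(3).tolist())
c=r.camera("wrist");cv2.imwrite("pics/w1.png",c["frame"][:,:,::-1])
for k in("hub","grip"):print(k,proj(c,m[k]))
print("end",proj(c,m["grip"]+23*m["a"]),"lo",proj(c,m["grip"]-32*m["a"]))
E
```

```text
time_s: 1.2
tool_pos: [492.4, -81.1, 231.3]
tool_rot: [[0.997, 0.077, 0.0], [0.077, -0.997, -0.0], [0.0, 0.0, -1.0]]
ft_force: [0.4, -0.4, 0.1]
width: 85.0
grasp_force: 0.0
time_s: 1.7
tool_pos: [491.2, -84.0, 231.4]
tool_rot: [[0.997, 0.077, 0.0], [0.077, -0.997, -0.0], [0.0, 0.0, -1.0]]
ft_force: [0.1, 0.4, -0.3]
width: 84.7
grasp_force: 0.0
1.7 [491.15701534 -83.97588993 231.36553575] [ 0.12265377  0.41968822 -0.3217499 ] [ 0.75098755 -1.6251053  97.00380823] [[0.997, 0.077, 0.0], [0.077, -0.997, -0.0], [0.0, 0.0, -1.0]]
hub [319.8774463  132.28060864]
grip [277.06273303 224.03867936]
end [277.02344649 250.41453907] lo [277.10999154 192.31066661]
```

View pics/w1.png

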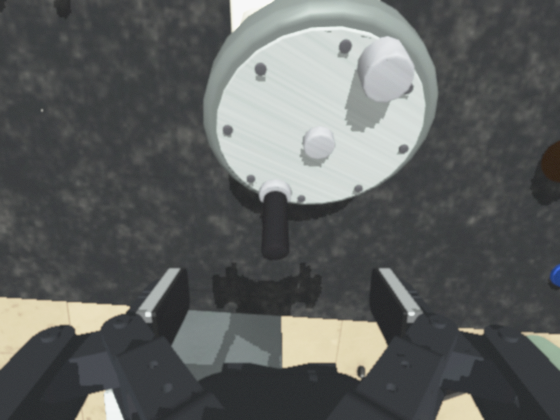

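The handle runs from (274,192) to (275,258), centred between the fingers within about 2 mm, and the prediction agrees. Descend and close.

```bash
python3 nudge.py '[[85,1,-2,30,0],[85,1,-2,60,0],[85,1,-2,85,0],[85,1,-2,96,0],[85,1,-2,96,0],[85,1,-2,96,0]]'; python3 nudge.py '[[10,0,0,0,0],[10,0,0,0,0],[10,0,0,0,0],[10,0,0,0,0],[10,0,0,0,0],[10,0,0,0,0]]'
python3 - <<'E'
from plant import r
from h import *
m=np.load("m.npz");s=r.get_state();R=s["tool_rot"]
g=s["tool_pos"]+R[:,2]*-19;h=m["hub"];S=np.cross(m["a"],m["d"]);v=g-h
print("grasp in (d,S,a)",v@m["d"],v@S,v@m["a"],"q",np.arctan2(v@S,v@m["d"]),s["ft_force"],s["ft_torque"],s["grasp_force"])
q0=float(np.arctan2(v@S,v@m["d"]))
P=lambda q:R.T@(60*(np.cos(q)*m["d"]+np.sin(q)*S))
st=np.pi/24
for k in range(16):
    print(k,[(P(q0+(3*k+j)*st)-P(q0+3*k*st)).round(1).tolist() for j in(1,2,3)])
E
```

```text
time_s: 2.5
tool_pos: [493.0, -81.2, 136.3]
tool_rot: [[0.997, 0.078, 0.002], [0.078, -0.997, -0.001], [0.002, 0.001, -1.0]]
ft_force: [-0.7, 0.3, 0.6]
width: 84.8
grasp_force: 0.0
time_s: 3.25
tool_pos: [492.4, -80.7, 135.6]
tool_rot: [[0.997, 0.079, 0.0], [0.079, -0.997, -0.0], [0.0, 0.0, -1.0]]
ft_force: [-1.4, 1.4, 4.3]
width: 18.2
grasp_force: 58.7
grasp in (d,S,a) 50.56560633681614 -31.687926774556107 41.551154525133825 q -0.5597990041460839 [-1.3656201   1.41743162  4.27851932] [0.28610283 0.32577645 0.08428165] 58.699076268821955
0 [[-3.0, 6.9, 2.1], [-5.3, 14.2, 3.7], [-6.8, 21.9, 4.8]]
1 [[-0.7, 7.8, 0.5], [-0.5, 15.7, 0.3], [0.6, 23.4, -0.4]]
2 [[1.8, 7.5, -1.3], [4.5, 14.7, -3.1], [7.9, 21.4, -5.5]]
3 [[4.1, 6.1, -2.8], [8.7, 11.5, -6.1], [14.0, 16.1, -9.8]]
4 [[5.7, 3.7, -4.0], [11.7, 6.5, -8.2], [17.9, 8.3, -12.6]]
5 [[6.4, 0.8, -4.5], [12.8, 0.6, -9.0], [19.2, -0.7, -13.4]]
6 [[6.2, -2.3, -4.3], [12.0, -5.5, -8.4], [17.5, -9.6, -12.3]]
7 [[5.0, -5.0, -3.5], [9.4, -10.7, -6.6], [13.2, -17.0, -9.2]]
8 [[3.0, -6.9, -2.1], [5.3, -14.2, -3.7], [6.8, -21.9, -4.8]]
9 [[0.7, -7.8, -0.5], [0.5, -15.7, -0.3], [-0.6, -23.4, 0.4]]
10 [[-1.8, -7.5, 1.3], [-4.5, -14.7, 3.1], [-7.9, -21.4, 5.5]]
11 [[-4.1, -6.1, 2.8], [-8.7, -11.5, 6.1], [-14.0, -16.1, 9.8]]
12 [[-5.7, -3.7, 4.0], [-11.7, -6.5, 8.2], [-17.9, -8.3, 12.6]]
13 [[-6.4, -0.8, 4.5], [-12.8, -0.6, 9.0], [-19.2, 0.7, 13.4]]
14 [[-6.2, 2.3, 4.3], [-12.0, 5.5, 8.4], [-17.5, 9.6, 12.3]]
15 [[-5.0, 5.0, 3.5], [-9.4, 10.7, 6.6], [-13.2, 17.0, 9.2]]
```

```bash
{ python3 nudge.py '[[10,-3,6.9,2.1,0],[10,-5.3,14.2,3.7,0],[10,-6.8,21.9,4.8,0]]'
python3 nudge.py '[[10,-0.7,7.8,0.5,0],[10,-0.5,15.7,0.3,0],[10,0.6,23.4,-0.4,0]]'
python3 nudge.py '[[10,1.8,7.5,-1.3,0],[10,4.5,14.7,-3.1,0],[10,7.9,21.4,-5.5,0]]'
python3 nudge.py '[[10,4.1,6.1,-2.8,0],[10,8.7,11.5,-6.1,0],[10,14,16.1,-9.8,0]]'; } | tee ccw.log | grep -v rot
```

```text
time_s: 3.62
tool_pos: [488.0, -102.8, 131.1]
ft_force: [1.0, 4.8, 8.3]
width: 18.4
grasp_force: 59.3
time_s: 4.0
tool_pos: [490.8, -125.9, 131.7]
ft_force: [2.0, 5.7, 8.3]
width: 18.4
grasp_force: 59.3
time_s: 4.38
tool_pos: [500.3, -145.9, 137.1]
ft_force: [2.1, 9.1, 7.9]
width: 18.2
grasp_force: 59.3
time_s: 4.75
tool_pos: [514.7, -160.1, 146.3]
ft_force: [0.8, 11.1, 5.3]
width: 18.2
grasp_force: 58.9
```

Forces are small, so carry on through the full turn.

```bash
{ python3 nudge.py '[[10,5.7,3.7,-4,0],[10,11.7,6.5,-8.2,0],[10,17.9,8.3,-12.6,0]]'
python3 nudge.py '[[10,6.4,0.8,-4.5,0],[10,12.8,0.6,-9,0],[10,19.2,-0.7,-13.4,0]]'
python3 nudge.py '[[10,6.2,-2.3,-4.3,0],[10,12,-5.5,-8.4,0],[10,17.5,-9.6,-12.3,0]]'
python3 nudge.py '[[10,5,-5,-3.5,0],[10,9.4,-10.7,-6.6,0],[10,13.2,-17,-9.2,0]]'
python3 nudge.py '[[10,3,-6.9,-2.1,0],[10,5.3,-14.2,-3.7,0],[10,6.8,-21.9,-4.8,0]]'
python3 nudge.py '[[10,0.7,-7.8,-0.5,0],[10,0.5,-15.7,-0.3,0],[10,-0.6,-23.4,0.4,0]]'; } | tee -a ccw.log | egrep -v 'rot|width'
```

```text
time_s: 5.12
tool_pos: [532.4, -167.1, 158.3]
ft_force: [-2.6, 7.6, 1.8]
grasp_force: 58.5
time_s: 5.5
tool_pos: [551.2, -165.6, 171.5]
ft_force: [-3.7, 3.9, 1.8]
grasp_force: 58.5
time_s: 5.88
tool_pos: [568.4, -155.3, 184.2]
ft_force: [-4.3, 3.5, 0.2]
grasp_force: 58.5
time_s: 6.25
tool_pos: [580.7, -137.6, 193.8]
ft_force: [-4.6, 0.6, -0.5]
grasp_force: 58.5
time_s: 6.62
tool_pos: [586.2, -115.4, 198.9]
ft_force: [-1.8, -1.6, 0.8]
grasp_force: 58.8
time_s: 7.0
tool_pos: [584.3, -91.9, 199.0]
ft_force: [0.6, -1.2, 4.8]
grasp_force: 59.3
```

```bash
{ python3 nudge.py '[[10,-1.8,-7.5,1.3,0],[10,-4.5,-14.7,3.1,0],[10,-7.9,-21.4,5.5,0]]'
python3 nudge.py '[[10,-4.1,-6.1,2.8,0],[10,-8.7,-11.5,6.1,0],[10,-14,-16.1,9.8,0]]'
python3 nudge.py '[[10,-5.7,-3.7,4,0],[10,-11.7,-6.5,8.2,0],[10,-17.9,-8.3,12.6,0]]'
python3 nudge.py '[[10,-6.4,-0.8,4.5,0],[10,-12.8,-0.6,9,0],[10,-19.2,0.7,13.4,0]]'
python3 nudge.py '[[10,-6.2,2.3,4.3,0],[10,-12,5.5,8.4,0],[10,-17.5,9.6,12.3,0]]'
python3 nudge.py '[[10,-5,5,3.5,0],[10,-9.4,10.7,6.6,0],[10,-13.2,17,9.2,0]]'; } | tee -a ccw.log | egrep -v 'rot|width'
cat > fit.py <<'E'
import re,sys
from h import *
m=np.load("m.npz");S=np.cross(m["a"],m["d"])
def load(f):
    t=open(f).read();g=lambda k:np.array([[float(v) for v in x.split(',')] for x in re.findall(k+r": \[([^\[\]]*)\]",t)])
    P,F=g("tool_pos"),g("ft_force");v=P+[0,0,19]-m["hub"];q=np.arctan2(v@S,v@m["d"]);rad=np.hypot(v@S,v@m["d"])
    tv=-np.sin(q)[:,None]*m["d"]+np.cos(q)[:,None]*S; rv=np.cos(q)[:,None]*m["d"]+np.sin(q)[:,None]*S
    return q,-(F*tv).sum(1),-(F*rv).sum(1),-(F@m["a"]),rad
rows=[];y=[]
for f,sg in zip(sys.argv[1::2],sys.argv[2::2]):
    q,T,Rd,Ax,rad=load(f);rows+=[[float(sg),np.cos(a),np.sin(a)] for a in q];y+=list(T)
    for z in zip(q,T,Rd,Ax,rad):print(np.round(z,2))
X=np.array(rows);y=np.array(y);c,res,*_=np.linalg.lstsq(X,y,rcond=None)
# tangential push = drag*sg + L*sin(q+phi), L sin(q+phi)=B cos q + C sin q; load angle is q+phi
phi=np.arctan2(c[1],c[2]);print("coef",c,"L",np.hypot(*c[1:]),"phi",phi,"crank q for load lowest",-phi,"rms",np.std(y-X@c))
E
python3 fit.py ccw.log 1
```

```text
time_s: 7.38
tool_pos: [575.1, -70.8, 193.8]
ft_force: [1.2, -0.6, 5.9]
grasp_force: 59.5
time_s: 7.75
tool_pos: [559.9, -55.4, 184.2]
ft_force: [1.3, 2.4, 7.9]
grasp_force: 59.7
time_s: 8.12
tool_pos: [541.1, -48.0, 171.4]
ft_force: [0.7, 3.4, 8.3]
grasp_force: 59.7
time_s: 8.5
tool_pos: [521.4, -50.2, 157.6]
ft_force: [-0.6, 4.0, 8.1]
grasp_force: 59.6
time_s: 8.88
tool_pos: [504.5, -61.4, 145.1]
ft_force: [-0.5, 4.3, 8.9]
grasp_force: 59.6
time_s: 9.25
tool_pos: [492.8, -79.7, 135.9]
ft_force: [0.1, 3.8, 7.2]
grasp_force: 59.5
[-0.17  5.64  5.01 -6.01 59.04]
[ 0.23  3.85  7.84 -5.39 58.56]
[ 0.62  3.27 10.74 -4.86 58.36]
[ 1.    2.19 11.65 -3.38 58.37]
[ 1.39  1.98  7.55 -2.62 58.55]
[ 1.79  0.81  4.45 -3.41 58.94]
[ 2.19  0.37  4.96 -2.47 59.69]
[ 2.58  1.31  3.91 -2.2  60.41]
[ 2.97  1.62  0.85 -1.76 60.97]
[-2.92  1.9  -2.82 -3.64 61.57]
[-2.54  3.02 -3.17 -4.17 61.87]
[-2.15  3.54 -5.08 -5.62 61.83]
[-1.76  4.81 -4.34 -6.24 61.61]
[-1.37  5.14 -3.06 -6.8  61.08]
[-0.97  6.55 -0.78 -7.38 60.46]
[-0.58  5.61  1.67 -5.67 59.74]
coef [ 3.23382702  1.62303091 -1.97189671] L 2.553939300213553 phi 2.452935463764036 crank q for load lowest -2.452935463764036 rms 0.3671049368561599
```

The load fit is clean: drag 3.23 N against 3.17 expected, and amplitude 2.55 N. The load is lowest at crank q≈-2.45. Going back clockwise gives a check with the drag reversed.

Run:
```python
from plant import r
from h import *
m=np.load("m.npz");S=np.cross(m["a"],m["d"]);w=m["w"]
R=np.array([[np.cos(w),np.sin(w),0],[np.sin(w),-np.cos(w),0],[0,0,-1.]])
P=lambda q:R.T@(60*(np.cos(q)*m["d"]+np.sin(q)*S))
q0=-.56;st=-(2.45-.56)/18
for k in range(6):print([(P(q0+(3*k+j)*st)-P(q0+3*k*st)).round(1).tolist() for j in(1,2,3)])
```

```text
[[3.0, -5.2, -2.1], [6.4, -9.9, -4.5], [10.1, -14.2, -7.1]]
[[4.1, -3.8, -2.9], [8.6, -7.0, -6.0], [13.2, -9.7, -9.3]]
[[4.9, -2.0, -3.4], [9.9, -3.4, -6.9], [15.0, -4.2, -10.5]]
[[5.2, -0.1, -3.6], [10.3, 0.5, -7.2], [15.4, 1.7, -10.8]]
[[4.9, 1.9, -3.5], [9.7, 4.4, -6.8], [14.2, 7.4, -9.9]]
[[4.2, 3.6, -2.9], [8.1, 7.8, -5.7], [11.6, 12.4, -8.1]]
```

```bash
{ python3 nudge.py '[[10,3,-5.2,-2.1,0],[10,6.4,-9.9,-4.5,0],[10,10.1,-14.2,-7.1,0]]'
python3 nudge.py '[[10,4.1,-3.8,-2.9,0],[10,8.6,-7,-6,0],[10,13.2,-9.7,-9.3,0]]'
python3 nudge.py '[[10,4.9,-2,-3.4,0],[10,9.9,-3.4,-6.9,0],[10,15,-4.2,-10.5,0]]'
python3 nudge.py '[[10,5.2,-0.1,-3.6,0],[10,10.3,0.5,-7.2,0],[10,15.4,1.7,-10.8,0]]'
python3 nudge.py '[[10,4.9,1.9,-3.5,0],[10,9.7,4.4,-6.8,0],[10,14.2,7.4,-9.9,0]]'
python3 nudge.py '[[10,4.2,3.6,-2.9,0],[10,8.1,7.8,-5.7,0],[10,11.6,12.4,-8.1,0]]'; } > cw.log
python3 fit.py ccw.log 1 cw.log -1 | tail -7; grep -A5 tool_pos cw.log | tail -6
```

```text
[-0.88 -1.43  0.28 -6.88 60.26]
[-1.19 -1.18 -0.76 -6.22 60.82]
[-1.5  -1.66 -2.68 -7.15 61.28]
[-1.81 -1.61 -4.34 -7.7  61.65]
[-2.12 -2.71 -4.38 -7.33 61.85]
[-2.44 -3.82 -3.6  -7.51 61.86]
coef [ 3.31667337  1.61111776 -1.84572777] L 2.4499819293953546 phi 2.4239588112245944 crank q for load lowest -2.4239588112245944 rms 0.3593723750783883
time_s: 11.5
tool_pos: [571.5, -66.0, 191.6]
tool_rot: [[0.997, 0.08, 0.0], [0.08, -0.997, 0.002], [0.001, -0.002, -1.0]]
ft_force: [-4.5, 4.9, 6.3]
width: 18.3
grasp_force: 59.5
```

Both directions agree (-2.42 and -2.45), and the crank is at -2.44. Settle, then hand in.

```bash
python3 nudge.py '[[10,0,0,0,0],[10,0,0,0,0],[10,0,0,0,0],[10,0,0,0,0]]' | tee end.log; python3 fit.py end.log 1 | head -1
python3 - <<'E'
from plant import r
import cv2
cv2.imwrite("pics/top1.png",r.camera("top")["frame"][:,:,::-1])
E
```

```text
time_s: 12.0
tool_pos: [572.1, -66.8, 192.0]
tool_rot: [[0.997, 0.079, 0.002], [0.079, -0.997, 0.001], [0.003, -0.001, -1.0]]
ft_force: [-1.7, 2.4, 8.5]
width: 18.5
grasp_force: 59.6
[-2.45  0.36 -4.42 -7.83 61.83]
```

View pics/top1.png

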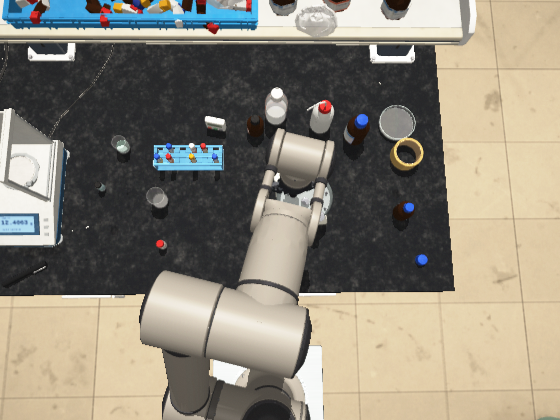

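The arm is over the drum. The beaker (157,198), the vial (161,244) and the amber bottle (405,211) have not moved.

```bash
python3 -c "
from plant import r
print(r.close_job())"
```

```text
the job is handed in; nothing more can be done
None
```

I turned the drum one full turn and felt where the heavy side is. I then brought it to the lowest point (crank at -2.45 rad, where the two force fits gave -2.42 and -2.45) and handed the job in still gripping the crank with about 60 N; no verdict was returned.

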